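# Close a badge in the hand press

## Robot

A 7-joint arm with a two-finger parallel gripper is mounted at the origin on the work surface. World frame = base frame: x ahead of the robot, y to its left, z up, the work surface at z = 0. Lengths are in m, angles in rad, forces in N, time in s.
With the tool pointing down it reaches from about 0.4 to 0.85 m from the base axis. Payload 4.5 kg.
Tool frame: the origin (TCP) lies at the very end of the fingers, on their centre line; the grasp point (between the pads) lies 19 mm behind it (tcp_to_grasp is the z of the grasp point in the tool frame, in m); z points along the fingers, y is the line along which they close (so a half turn about z gives the same grasp; the last joint's range is limited). The gripper opens to 88 mm and grips with 3 to 60 N. Pads are 18 mm wide; open, the fingers measure 123 mm over their backs; the gripper's body (75 mm by 187 mm) begins 45 mm behind the grasp point.
Start: joints at [1.371, 0.689, -0.195, 1.565, 0.157, 0.902, -0.215], TCP at [0.145, -0.608, 0.239] pointing down, gripper open.
Joint ranges: [-3.01, 3.01], [-0.46, 2.08], [-1.47, 1.51], [0.13, 2.56], [-1, 4.14], [0.04, 2.09], [-2.66, 2.66]. Speed limits (rad/s): [2.57, 2.57, 3.14, 3.14, 3.14, 3.14, 3.14].

## Interface

Orientations are given as a unit quaternion [x, y, z, w].
In Python, from plant import * gives the robot as it stands. The module is installed in compiled form; this text tells all that it offers.
- The arm moves only by the shell command python3 -m jog 'ROWS' [OPENING] [FORCE]. ROWS is JSON, a list that holds one entry, the list of rows, each a list of 6 numbers: the shift along the tool's x, y, z in m, then the turn, a rotation vector about the tool's x, y, z in rad. In form: [[[dx, dy, dz, ax, ay, az], ...]]. A call has 1 to 12 rows; each row shifts and turns the commanded pose from where the row before left it, along the tool's axes as they then stand; what a row does not reach is not made up. A row lasts 1/8 s, in which the tool goes at most 62.5 mm and 10.7 degrees, less where a joint would pass 70% of its speed; a pose out of reach is approached as far as the arm can. A call with a gripper value outside its range is refused whole. OPENING is the finger opening in m, from 0 to 0.0881, set as the call begins (- or left out, the last holds). The fingers move at their own pace and stop on an object; FORCE is the grip in N (left out, the last holds). Time passes only in rows, so rows that do not move let the fingers close. It gives the time, the measured TCP pose, the force, the opening and the grip force at its end, in the units of the state.
- get_state(): the state, without advancing time (a new reading comes with each control period).
- snapshot(name): name is "scene" or "top" or "wrist"; returns a dict with "frame" (420x560x3 uint8, red, green, blue), "mtx" (3x3 intrinsics, pixels), "xyz" and "orientation" of the camera in the world; the wrist camera has in their place "mount" (4x4, takes a point from camera to tool coordinates, whose origin is the TCP and whose axes are the flange's). Camera axes: x right, y down, z forward; pixel columns grow to the right and rows downward; lengths in m; the calibration is good to about 2 mm. A picture is of the moment at which its call begins: read the wrist's pose just before it. There is no depth.
- finish_job(): hands the job in; it is judged then, once.
The state is a dict: "clock": time; "q": joint angles; "qd": joint speeds; "joint_torque": joint torques, N m; "tool_pos": TCP position; "eef_rot": TCP orientation; "contact_force": force on the tool from outside, world axes, zero at the start; "moment": the same for the moment, N m; "opening": opening from 0.0 (shut) to 1.0 (fully open); "finger_force": force on a finger pad.
Only numpy, scipy, OpenCV 4.12 (cv2) and the standard library are available. Lean on these libraries where they do the work, as an engineer would, in place of code of your own. Each camera call takes 0.05 s, during which the arm holds its last target. There are 200 camera calls.

## Task

Slide the larger badge die along the press bed, without lifting it, onto the middle ring so that it sits centred under the ram. Then flip the safety catch over to the side, and after that pull the lever by its handle all the way down so the ram presses the die, and finish while still holding it down. Leave the smaller die and everything else on the counter where they are.

Things in the scene. Friction and masses are not known exactly. Their poses are not given: they have to be found in the camera images.
- press: Hand badge press fixed to the counter. Origin: centre of its bed's underside; x away from the robot, y left along the bed, z up. Bed 140 (x) x 440 (y) x 20 mm, three marked rings at y = -150, 0, 150 mm. Column at x = 55 to 115, |y| < 45; head above it at x = -35 to 115, |y| < 40, z = 115 to 175, with shaft bearings to z = 205 at x = 15 to 45. Lever on its right (-y) side, catch on its left.
- press_spot (a point): centre of the middle ring, on the top of the bed (20 mm above the counter), straight below the ram
- ram: the press ram hanging from the head above the middle ring, geared to the lever: it comes down 30 mm per rad. Origin: centre of the face of its round 40 mm spring pad, 77 mm above the counter with the lever up. On a 30 mm die the pad meets the die at about 0.9 rad of lever and then yields (0.7 N per mm).
- die_large: larger badge die, loose, at the left or right ring: round puck 68 mm across, 30 mm tall, about 0.4 kg. Origin: centre of its underside, on the bed. A thin 14 mm bar runs along its -x (toward the robot) to an upright black grip block 30 (x) x 14 (y) mm, 125 mm from the puck's centre, 9 to 59 mm above the underside, overhanging the bed's front.
- die_large_grip (a point): point inside the larger die's upright grip block, 44 mm above the die's underside (15 mm below the block's top); pinch across the die's y (14 mm)
- die_small: smaller badge die, a loose puck 42 mm across, same height and same handle as the larger, at the other outer ring; stays where it is. Origin as for the larger die.
- catch (a joint): safety catch: 0 = upright, blocking the lever; grows as it flips outward to the left (+y of the press) about a hinge along the press's x; 1.5 rad = flat out to the side. Light friction; leaning beyond about 0.8 rad it falls the rest by itself. Starts at 0 to 0.12.
- catch_top (a point): middle of the upper edge of the catch's thumb plate, 70 mm above the hinge. Plate 7 mm thick (press's y), reaching 20 mm to the front and 46 mm to the rear of this point; its last 14 mm are a thicker block, just behind which a stop finger of the lever shaft stands. Above the head's top its inner face can be pushed from the head side.
- catch_hinge (a point): point on the catch's hinge line below catch_top, 165 mm above the counter; the hinge line runs along the press's x
- lever (a joint): press lever: 0 = up (leaning 0.15 rad back from upright); grows as the handle comes toward the robot and down; stop at 1.2 rad. Spring return: about 3 N at the handle when up, up to about 10 N when fully down; it swings back up if let go. With the catch upright it moves no more than 0.1 to 0.2 rad.
- handle: round black handle bar of the lever, 20 mm thick, 100 mm long along the press's y. It sticks out to the right (-y) from the lever arm. Origin: on the bar's axis at the lever arm; the bar is a sleeve that turns freely on its own axis
- handle_grip (a point): point on the handle bar's axis, 55 mm to the right of the lever arm (the bar ends 38 mm farther right); 328 mm above the counter when up; 140 mm from the hinge axis
- lever_hinge (a point): point on the lever's hinge axis (along the press's y) level with handle_grip, 190 mm above the counter; handle_grip circles it toward the robot and down
- toy_truck: toy fire engine, 150 x 48 x 72 mm, beside the left end of the press; origin under its centre
- toy_duck: toy duck, 56 mm across, 73 mm tall, behind the press bed on the left; origin under its centre
- card_terminal: white card terminal, 170 x 80 x 51 mm, beside the right end of the press; origin under its centre
- blank_stack: stack of round tin badge blanks, 58 mm across, 28 mm tall, behind the press bed on the right; origin under its centre
- badge_dish: low clay dish of badges, 104 mm across, 26 mm tall, on the counter off the front left corner of the press; origin under its centre
- tape_roll: roll of tape lying flat, 90 mm across, 24 mm tall, on the counter off the front right corner of the press; origin under its centre

How it is judged:
By the outcome, as a careful person would: the job done as asked, in the order asked, and still so for the second after the job is handed in, while the arm keeps its last pose, push and grip.
It also fails if it takes over 69 s, if anything falls off the work surface, if the arm or the gripper's body presses on something with over 40 N, if the wrist force passes 120 N, or if a joint passes its speed limit or range.

## Working session

There is one attempt and no reset: what is moved stays moved. The work goes in short steps, Python scripts to look and compute and a shell command to move; the robot and the scene stay as the last step left them, time stands still between calls to the robot, and variables do not carry over. Pictures are saved under pics/ and viewed, at most 10 in all, crops included, and the job is handed in when it is done.

```bash
mkdir -p pics; python3 - <<'E'
from plant import *
import cv2,pickle
s=get_state();print(s)
for n in("scene","top"):
    d=snapshot(n);pickle.dump(d,open(n+".pkl","wb"));cv2.imwrite(f"pics/{n}0.png",d["frame"][:,:,::-1]);print(n,d["mtx"],d["xyz"],d["orientation"])
E
```

```text
{'clock': 0.0, 'q': array([ 1.3707952 ,  0.68997431, -0.19453736,  1.56631803,  0.15730315,
        0.90247377, -0.21508727]), 'qd': array([ 6.03737037e-04, -4.05904279e-05, -1.03200242e-03, -4.25894504e-04,
       -1.34515245e-04,  1.89752844e-03, -3.45219061e-04]), 'joint_torque': array([ 3.42663907e-05, -5.27561545e+01, -1.26665600e+00, -1.53433746e+01,
       -5.25898975e-02,  6.44944055e-03,  2.01964426e-04]), 'tool_pos': array([ 0.14462187, -0.6074086 ,  0.23792358]), 'eef_rot': array([ 9.93167868e-01,  1.16691017e-01, -1.59970232e-04, -8.75688836e-04]), 'contact_force': array([-0.14702295, -0.28920688,  0.9153911 ]), 'moment': array([-0.02263695,  0.01337928,  0.00806011]), 'finger_force': 0.0, 'opening': 1.0003574547763738}
scene [[469.12381858   0.         275.11072419]
 [  0.         469.12381858 214.9153056 ]
 [  0.           0.           1.        ]] [1.06648139 0.30088276 1.07843982] [ 0.48691173  0.82969915 -0.23411645 -0.14037726]
top [[384.42256273   0.         280.07835487]
 [  0.         384.42256273 206.73727478]
 [  0.           0.           1.        ]] [0.48126403 0.03253097 1.16246422] [ 0.71434233 -0.6980845   0.04104206 -0.02661986]
```

View pics/scene0.png

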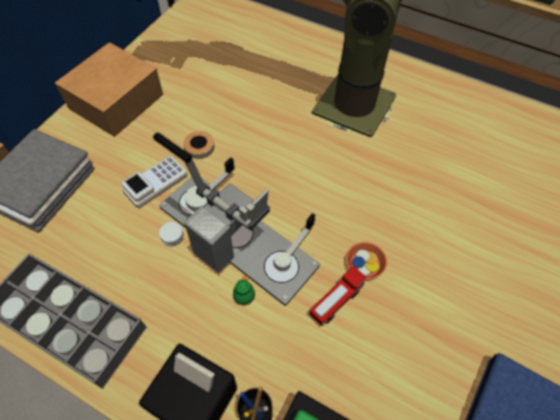

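View pics/top0.png

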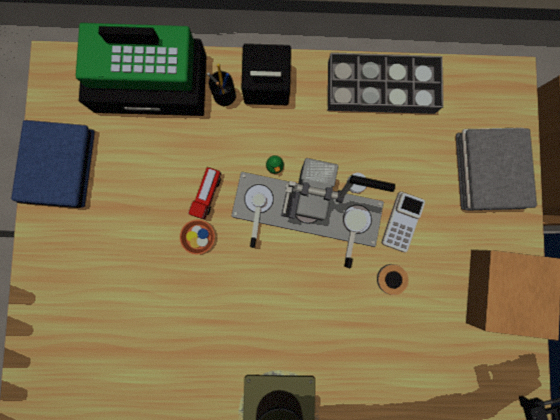

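The overview shows the bed at about (235–383, 172–245) in the top view. The dies' grips are at (254,242) and (349,263), and the lever handle is on the right. I'll zoom in.

```bash
python3 - <<'E'
import cv2,pickle
d=pickle.load(open("top.pkl","rb"))["frame"][:,:,::-1]
cv2.imwrite("pics/top1.png",cv2.resize(d[150:280,225:395],None,fx=4.5,fy=4.5,interpolation=cv2.INTER_CUBIC))
d=pickle.load(open("scene.pkl","rb"))["frame"][:,:,::-1]
cv2.imwrite("pics/scene1.png",cv2.resize(d[130:305,150:350],None,fx=3.4,fy=3.4,interpolation=cv2.INTER_CUBIC))
E
```

```text
(no output)
```

View pics/top1.png

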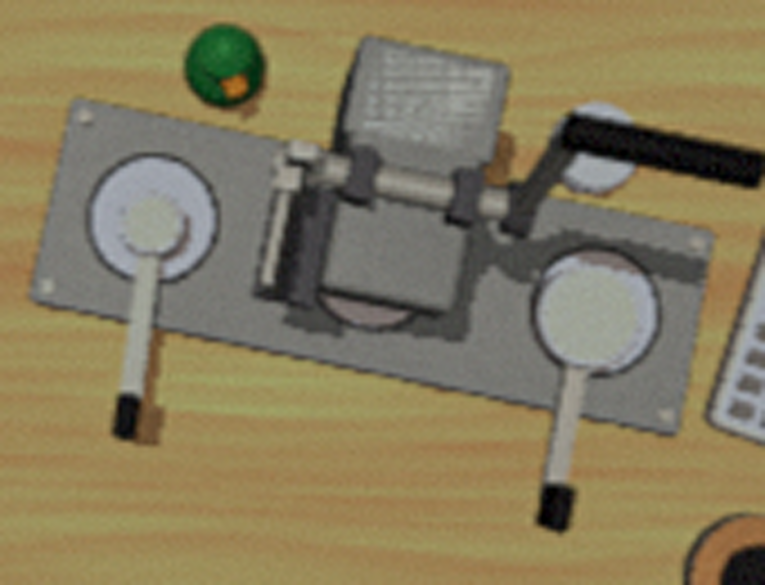

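View pics/scene1.png

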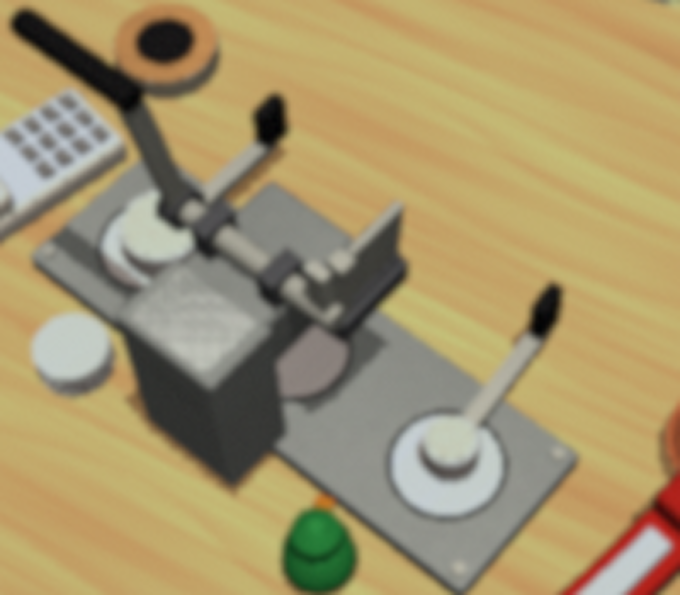

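The larger die is at the right ring: puck (588,311) and grip (556,500) in the top crop. The smaller die is at the left ring. The catch is upright at (275,235) and the handle runs from (575,130) to (755,170). Next I'll compute the poses.

```bash
cat >h.py <<'E'
import numpy as np,pickle,cv2
from scipy.spatial.transform import Rotation as R
T=pickle.load(open("top.pkl","rb"));S=pickle.load(open("scene.pkl","rb"))
def ray(d,p):
    return R.from_quat(d["orientation"]).apply(np.linalg.inv(d["mtx"])@[p[0],p[1],1]),np.array(d["xyz"])
def cast(d,p,z):
    v,o=ray(d,p);return o+v*(z-o[2])/v[2]
def tri(p,q):
    v,o=ray(T,p);w,u=ray(S,q);A=np.c_[v,-w];s=np.linalg.lstsq(A,u-o,rcond=None)[0]
    a,b=o+v*s[0],u+w*s[1];return (a+b)/2,np.linalg.norm(a-b)
ct=lambda x,y:((x+.5)/4.5-.5+225,(y+.5)/4.5-.5+150)
cs=lambda x,y:((x+.5)/3.4-.5+150,(y+.5)/3.4-.5+130)
E
python3 - <<'E'
from h import *
C=np.array([cast(T,ct(*p),.02) for p in [(78,98),(714,228),(678,434),(32,302)]]) # FL FR NR NL
Cs=np.array([cast(S,cs(*p),.02) for p in [(462,594),(34,258),(578,458)]]);print("scene FL FR NL",Cs.round(4))
print(C.round(4),[np.linalg.norm(C[i]-C[(i+1)%4]).round(4) for i in range(4)])
# refine: bed edges from grey mask? simple mean
o=C.mean(0);yv=(C[0]+C[3]-C[1]-C[2])[:2];psi=np.arctan2(-yv[0],yv[1]);print("press",o,psi)
Rz=np.array([[np.cos(psi),-np.sin(psi)],[np.sin(psi),np.cos(psi)]])
P=lambda w:(np.r_[Rz.T@(np.array(w[:2])-o[:2]),w[2]]).round(4)
print("puckL",P(cast(T,ct(588,311),.05)),"ringR",P(cast(T,ct(596,313),.02)),"ringL",P(cast(T,ct(152,217),.02)),"blockTop",P(cast(T,ct(556,507),.079)))
print("small block",P(cast(T,ct(128,417),.079)),"smallpuck",P(cast(T,ct(152,222),.05)))
# automatic black blob in both views
for d,box,n in((T,(335,250,365,275),"T"),(S,(220,150,240,178),"S")):
    x0,y0,x1,y1=box;g=d["frame"][y0:y1,x0:x1].max(2)<60
    ys,xs=np.nonzero(g);print(n,xs.mean()+x0,ys.mean()+y0,xs.min()+x0,xs.max()+x0,ys.min()+y0,ys.max()+y0)
    if n=="T":print(P(cast(d,(xs.mean()+x0,ys.mean()+y0),.079)))
    if n=="S":print(P(cast(d,(xs.mean()+x0,ys.mean()+y0),.059)))
print("handle end/base", [ (P(a),e) for a,e in [tri(ct(760,167),cs(20,20)),tri(ct(568,130),cs(130,98))]])
print("handle cast z.328",P(cast(T,ct(758,168),.33)),P(cast(T,ct(570,131),.33)))
print("catch front top z.235",P(cast(T,ct(268,283),.235)),"rear",P(cast(T,ct(290,180),.235)),"tri front",P(tri(ct(268,283),cs(400,206))[0]))
s=[0.14462187,-0.6074086,0.23792358];print("tool",P(s))
E
```

```text
scene FL FR NL [[ 0.6989  0.1306  0.02  ]
 [ 0.6187 -0.2966  0.02  ]
 [ 0.5653  0.1548  0.02  ]]
[[ 0.6952  0.1274  0.02  ]
 [ 0.6182 -0.2996  0.02  ]
 [ 0.4807 -0.2752  0.02  ]
 [ 0.558   0.1534  0.02  ]] [np.float64(0.4339), np.float64(0.1397), np.float64(0.4355), np.float64(0.1397)]
press [ 0.5880201 -0.0735011  0.02     ] -0.17845688557687966
puckL [-0.005  -0.1383  0.05  ] ringR [-0.002  -0.1498  0.02  ] ringL [0.0014 0.152  0.02  ] blockTop [-0.1324 -0.1349  0.079 ]
small block [-0.1308  0.1376  0.079 ] smallpuck [-0.005   0.1496  0.05  ]
T 347.92063492063494 262.42857142857144 344 351 258 267
[-0.133  -0.1343  0.079 ]
S 229.11627906976744 165.46511627906978 225 233 159 172
[-0.1283 -0.1389  0.059 ]
handle end/base [(array([ 0.0521, -0.153 ,  0.329 ]), np.float64(0.0015590308698912579)), (array([ 0.0516, -0.0578,  0.3279]), np.float64(0.0027543647763685615))]
handle cast z.328 [ 0.0507 -0.1511  0.33  ] [ 0.05   -0.0574  0.33  ]
catch front top z.235 [-0.0446  0.0711  0.235 ] rear [0.0126 0.0705 0.235 ] tri front [-0.0435  0.0704  0.2272]
tool [-0.3416 -0.6041  0.2379]
```

```bash
cat >>h.py <<'E'
O=np.array([.588,-.0735]);PSI=-.1785
Rp=R.from_euler("z",PSI)
def P(w): return Rp.inv().apply(np.array(w)-[*O,0])
def show():
    from plant import get_state
    s=get_state();r=R.from_quat(s["eef_rot"]);ref=Rp*R.from_rotvec([np.pi,0,0])
    print("t",round(s["clock"],2),"press-frame tcp",P(s["tool_pos"]).round(4),"turn still needed (tool)",(r.inv()*ref).as_rotvec().round(3),"F",Rp.inv().apply(s["contact_force"]).round(1),"open",round(s["opening"]*.0881,4),"ff",round(s["finger_force"],1),"q",s["q"].round(2));return s
E
python3 -m jog '[[[0,0,0,0,0,0.14],[0,0,0,0,0,0.14],[0,0,0,0,0,0.13],[0.021,-0.047,0.004,0,0,0],[0.021,-0.047,0.004,0,0,0],[0.021,-0.047,0.004,0,0,0],[0.021,-0.047,0.004,0,0,0],[0.021,-0.047,0.004,0,0,0],[0.021,-0.047,0.004,0,0,0],[0.021,-0.047,0.004,0,0,0],[0.021,-0.047,0.004,0,0,0],[0.021,-0.047,0.004,0,0,0]]]' 0.06; python3 -c "from h import *;show()"
```

```text
clock: 1.6
tool_pos: [0.4058, -0.2232, 0.2025]
eef_rot: [0.996, -0.088, -0.0, 0.0]
contact_force: [0.1, -0.0, 0.0]
opening: 0.684
finger_force: 0.0
t 1.6 press-frame tcp [-0.1527 -0.1797  0.2025] turn still needed (tool) [0.    0.    0.002] F [ 0.1 -0.   0. ] open 0.0603 ff 0.0 q [ 0.4   0.54 -0.    2.08  0.    0.51 -1.35]
```

```bash
python3 -m jog '[[[0.011,-0.022,0.03,0,0,0],[0.011,-0.022,0.03,0,0,0],[0,0,0,0,0,0],[0,0,0,0,0,0]]]' >/dev/null; python3 - <<'E'
from h import *
s=show()
from plant import *
d=snapshot("wrist");pickle.dump((s,d),open("w1.pkl","wb"));print(d["mtx"],d["mount"])
cv2.imwrite("pics/w1.png",d["frame"][:,:,::-1])
E
```

```text
t 2.1 press-frame tcp [-0.1317 -0.1383  0.1432] turn still needed (tool) [0.001 0.    0.001] F [ 1.  -0.4  1. ] open 0.0597 ff 0.0 q [ 0.3   0.66  0.01  2.11 -0.01  0.37 -1.43]
[[334.36776372   0.         277.31060047]
 [  0.         334.36776372 213.64103187]
 [  0.           0.           1.        ]] [[-3.71618360e-05 -9.52405490e-01 -3.04834024e-01  7.96313361e-02]
 [ 9.99999993e-01 -3.39537829e-08 -1.21802342e-04 -7.73816757e-04]
 [ 1.15994869e-04 -3.04834026e-01  9.52405482e-01 -1.46333130e-01]
 [ 0.00000000e+00  0.00000000e+00  0.00000000e+00  1.00000000e+00]]
```

View pics/w1.png

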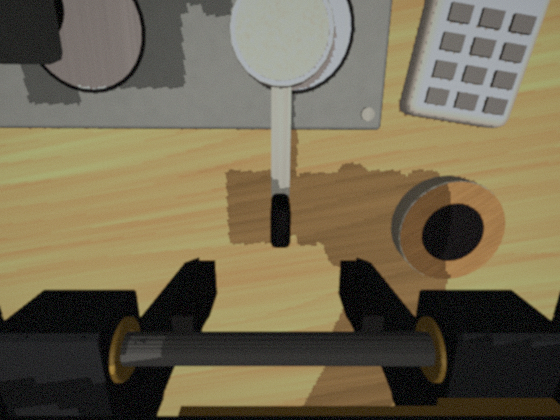

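The wrist view shows the block at about (281,220), straight in line with the bar and midway between the fingers at x≈278. The puck is at (283,35), the bed's near-right corner at (380,129), and the middle ring's front edge at about (93,91).

```bash
cat >>h.py <<'E'
def wcast(s,d,p,z):
    r=R.from_quat(s["eef_rot"]);M=np.array(d["mount"])
    v=r.apply(M[:3,:3]@np.linalg.inv(d["mtx"])@[p[0],p[1],1]);o=np.array(s["tool_pos"])+r.apply(M[:3,3])
    return P(o+v*(z-o[2])/v[2]).round(4)
E
python3 - <<'E'
from h import *
s,d=pickle.load(open("w1.pkl","rb"))
w=lambda p,z:wcast(s,d,p,z)
print("corner(-.07,-.22)",w((380,129),.02),"edge left",w((5,127),.02))
print("screw",w((368,114),.02))
print("midring L,R,bottom",w((40,35),.02),w((144,33),.02),w((93,91),.02))
print("puck top L R bottom",w((230,30),.05),w((335,30),.05),w((283,89),.05))
print("ringR right, bottom",w((353,25),.02),w((300,91),.02))
print("block top near, far, L, R",w((281,246),.079),w((281,195),.079),w((271.5,220),.079),w((290.5,220),.079))
E
```

```text
corner(-.07,-.22) [-0.0687 -0.218   0.02  ] edge left [-0.0675  0.0751  0.02  ]
screw [-0.0574 -0.2076  0.02  ]
midring L,R,bottom [-0.003   0.0339  0.02  ] [-0.0016 -0.0413  0.02  ] [-0.041  0.002  0.02 ]
puck top L R bottom [-0.0054 -0.1072  0.05  ] [-0.0053 -0.1744  0.05  ] [-0.0408 -0.1413  0.05  ]
ringR right, bottom [ 0.0037 -0.1917  0.02  ] [-0.0408 -0.1547  0.02  ]
block top near, far, L, R [-0.1426 -0.1401  0.079 ] [-0.1067 -0.1399  0.079 ] [-0.1239 -0.1337  0.079 ] [-0.1239 -0.1463  0.079 ]
```

```bash
python3 -m jog '[[[0.001,0.001,0.025,0,0,0],[0.001,0.001,0.025,0,0,0],[0.001,0,0.025,0,0,0],[0,0,0.013,0,0,0],[0,0,0.01,0,0,0],[0,0,0,0,0,0],[0,0,0,0,0,0]]]' - 30 >/dev/null;python3 -c "from h import *;show()"; python3 -m jog '[[[0,0,0,0,0,0],[0,0,0,0,0,0],[0,0,0,0,0,0],[0,0,0,0,0,0],[0,0,0,0,0,0]]]' 0 30 >/dev/null; python3 -c "from h import *;show()"
```

```text
t 3.02 press-frame tcp [-0.128  -0.1394  0.0453] turn still needed (tool) [ 0.    -0.001  0.002] F [ 0.6 -0.5 -0.3] open 0.0598 ff 0.0 q [ 0.31  0.86  0.    2.15 -0.01  0.13 -1.43]
t 3.65 press-frame tcp [-0.1283 -0.1394  0.0447] turn still needed (tool) [ 0.    -0.     0.002] F [-0.9 -1.9 -0.1] open 0.0141 ff 30.0 q [ 0.31  0.86  0.    2.15 -0.01  0.13 -1.43]
```

```bash
python3 -m jog '[[[0,-0.006,0,0,0,0],[0,-0.012,0,0,0,0],[0.001,-0.013,0,0,0,0],[0,-0.014,0,0,0,0],[0.001,-0.014,0,0,0,0],[0,-0.014,0,0,0,0],[0.001,-0.014,0,0,0,0],[0,-0.014,0,0,0,0],[0,-0.013,0,0,0,0],[0,-0.012,0,0,0,0],[0,-0.009,0,0,0,0],[0,-0.004,0,0,0,0]]]' >/dev/null; python3 -m jog '[[[0,0,0,0,0,0],[0,0,0,0,0,0]]]' >/dev/null; python3 - <<'E'
from h import *
s=show()
from plant import *
d=snapshot("wrist");pickle.dump((s,d),open("w2.pkl","wb"))
e=snapshot("top");pickle.dump(e,open("top2.pkl","wb"));e2=snapshot("scene");pickle.dump(e2,open("scene2.pkl","wb"))
a=d["frame"][:,:,::-1]
b=cv2.resize(e["frame"][150:280,225:395,::-1],(549,420),interpolation=cv2.INTER_CUBIC)
c=cv2.resize(e2["frame"][170:290,190:310,::-1],(420,420),interpolation=cv2.INTER_CUBIC)
cv2.imwrite("pics/w2.png",cv2.resize(np.hstack([a[:,100:460],c]),None,fx=1.02,fy=1.02))
E
```

```text
t 5.4 press-frame tcp [-1.257e-01  1.000e-04  4.470e-02] turn still needed (tool) [-0.001  0.     0.003] F [ 0.2 -0.5  0.7] open 0.0138 ff 30.0 q [-0.    0.86  0.02  2.17 -0.14  0.11 -1.59]
```

View pics/w2.png

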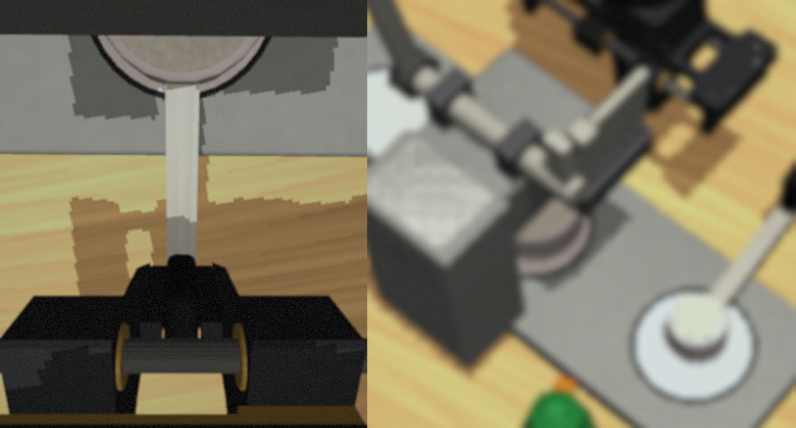

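The die is in the middle: puck front at about (277,80) in the wrist image, inside the ring. I'll zoom in to check the centring.

```bash
python3 - <<'E'
from h import *
s,d=pickle.load(open("w2.pkl","rb"))
a=d["frame"][30:110,180:380,::-1]
a=cv2.resize(a,None,fx=4,fy=4,interpolation=cv2.INTER_CUBIC);a=np.clip(a.astype(float)*1.4,0,255).astype(np.uint8)
cv2.imwrite("pics/w2z.png",a)
E
```

```text
(no output)
```

View pics/w2z.png

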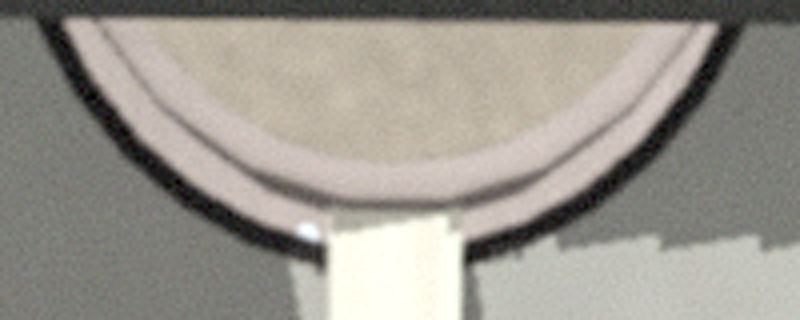

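```bash
python3 - <<'E'
from h import *
from scipy.optimize import least_squares as ls
s,d=pickle.load(open("w2.pkl","rb"))
w=lambda p,z:wcast(s,d,((p[0]+.5)/4-.5+180,(p[1]+.5)/4-.5+30),z)[:2]
def fit(pts,z,r=None):
    q=np.array([w(p,z) for p in pts])
    if r:f=ls(lambda c:np.hypot(*(q-c).T)-r,[0,0])
    else:f=ls(lambda c:np.hypot(*(q-c[:2]).T)-c[2],[0,0,.04])
    return f.x.round(4),np.abs(f.fun).max().round(4)
ring=[(40,20),(80,85),(130,145),(205,212),(270,243),(490,250),(540,232),(640,157),(700,90),(742,30)]
ringi=[(68,25),(125,100),(195,170),(260,212),(310,232),(480,232),(560,193),(640,122),(715,28)]
pb=[(98,25),(165,105),(265,187),(340,205),(450,205),(540,180),(630,105),(693,30)]
pt=[(140,25),(200,90),(260,130),(330,155),(395,160),(460,155),(530,130),(600,80),(650,25)]
for n,p,z,r in(("ring",ring,.02,None),("ringin",ringi,.02,None),("puckbot",pb,.02,None),("puckbot34",pb,.02,.034),("pucktop",pt,.05,None),("pucktop34",pt,.05,.034)):print(n,fit(p,z,r))
E
```

```text
ring (array([0.0029, 0.0012, 0.0438]), np.float64(0.0005))
ringin (array([0.0025, 0.0011, 0.0407]), np.float64(0.0006))
puckbot (array([0.004 , 0.0007, 0.0391]), np.float64(0.0005))
puckbot34 (array([-0.0022,  0.0007]), np.float64(0.0026))
pucktop (array([-0.0021,  0.0009,  0.0304]), np.float64(0.0002))
pucktop34 (array([0.002, 0.001]), np.float64(0.001))
```

```bash
python3 - <<'E'
from h import *
from scipy.optimize import least_squares as ls
s,d=pickle.load(open("w2.pkl","rb"))
w=lambda p,z:wcast(s,d,((p[0]+.5)/4-.5+180,(p[1]+.5)/4-.5+30),z)[:2]
pb=[(98,25),(165,105),(265,187),(340,205),(450,205),(540,180),(630,105),(693,30)]
for z in(.05,.048):
    q=np.array([w(p,z) for p in pb]);f=ls(lambda c:np.hypot(*(q-c).T)-.034,[0,0]);print(z,f.x,abs(f.fun).max());f=ls(lambda c:np.hypot(*(q-c[:2]).T)-c[2],[0,0,.03]);print(f.x,abs(f.fun).max())
s,d=pickle.load(open("w1.pkl","rb"))
E
```

```text
0.05 [-0.00264025  0.00070138] 0.000612917730695231
[-0.0047037   0.00070289  0.03229446] 0.0004095692493730277
0.048 [-0.00257721  0.00070779] 0.0005830951159148112
[-0.0041325   0.00070878  0.03271664] 0.0004292911482682016
```

```bash
python3 -m jog '[[[0.002,0,0,0,0,0],[0.002,0,0,0,0,0],[0.001,0,0,0,0,0],[0,0,0,0,0,0],[0,0,0,0,0,0]]]' >/dev/null; python3 - <<'E'
from h import *
s=show()
from plant import *
d=snapshot("wrist");pickle.dump((s,d),open("w3.pkl","wb"))
a=d["frame"][30:110,180:380,::-1]
a=cv2.resize(a,None,fx=4,fy=4,interpolation=cv2.INTER_CUBIC);a=np.clip(a.astype(float)*1.4,0,255).astype(np.uint8)
cv2.imwrite("pics/w3z.png",a)
E
```

```text
t 6.17 press-frame tcp [-0.1207 -0.0004  0.0447] turn still needed (tool) [0.    0.    0.002] F [-4.8 -0.2  2.4] open 0.0137 ff 30.0 q [-0.    0.86  0.02  2.16 -0.14  0.12 -1.59]
```

View pics/w3z.png

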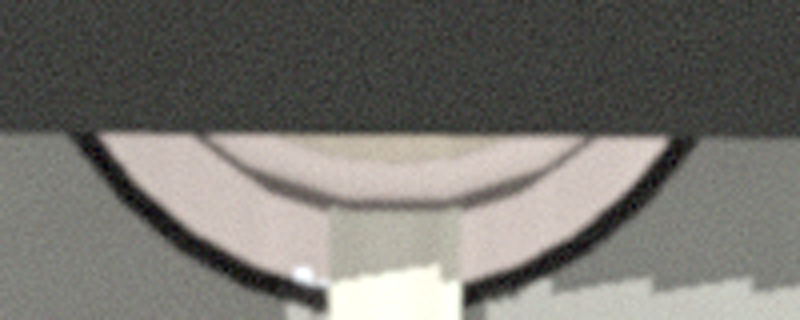

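```bash
python3 - <<'E'
from h import *
from scipy.optimize import least_squares as ls
s,d=pickle.load(open("w3.pkl","rb"))
w=lambda p,z:wcast(s,d,((p[0]+.5)/4-.5+180,(p[1]+.5)/4-.5+30),z)[:2]
def fit(pts,z,r):
    q=np.array([w(p,z) for p in pts]);f=ls(lambda c:np.hypot(*(q-c).T)-r,[0,0]);print(f.x.round(4),abs(f.fun).max().round(4))
fit([(75,138),(130,210),(200,265),(270,298),(320,308),(470,306),(560,272),(640,205),(695,138)],.02,.0435)
fit([(198,138),(265,187),(340,207),(450,207),(530,185),(590,138)],.05,.034)
E
```

```text
[0.0014 0.0014] 0.0003
[0.0021 0.0003] 0.0006
```

Centred to about 1 mm. I'll nudge y by 1 mm, release, rise, and go to the catch.

```bash
python3 -m jog '[[[0,-0.001,0,0,0,0],[0,0,0,0,0,0],[0,0,0,0,0,0]]]' >/dev/null; python3 -m jog '[[[0,0,0,0,0,0],[0,0,0,0,0,0],[0,0,0,0,0,0],[0,0,-0.03,0,0,0],[0,0,-0.05,0,0,0],[0,0,-0.06,0,0,0],[0,0,-0.06,0,0,0],[0,0,-0.055,0,0,0],[0,0,0,0,0,0]]]' 0.05 >/dev/null; python3 -c "from h import *;show()"
python3 -m jog '[[[0.03,-0.008,0,0,0,0],[0.03,-0.008,0,0,0,0],[0.03,-0.009,0,0,0,0],[0,0,0,0,0,0],[0,0,0,0,0,0]]]' 0 30 >/dev/null; python3 - <<'E'
from h import *
s=show()
from plant import *
d=snapshot("wrist");pickle.dump((s,d),open("w4.pkl","wb"))
e=snapshot("scene");t=snapshot("top")
c=cv2.resize(e["frame"][150:270,190:310,::-1],(420,420),interpolation=cv2.INTER_CUBIC)
cv2.imwrite("pics/w4.png",cv2.resize(np.hstack([d["frame"][:,100:460,::-1],c]),None,fx=1.02,fy=1.02))
E
```

```text
t 7.72 press-frame tcp [-0.118   0.0011  0.3036] turn still needed (tool) [-0.002 -0.01   0.002] F [ 0.3  0.1 -0.1] open 0.0501 ff 0.0 q [-0.09  0.4   0.15  1.93 -0.08  0.8  -1.64]
t 8.35 press-frame tcp [-0.0322  0.0255  0.2985] turn still needed (tool) [0.001 0.003 0.002] F [-0.2  0.8  0.7] open 0.0018 ff 0.0 q [-0.1   0.54  0.15  1.69 -0.1   0.93 -1.66]
```

View pics/w4.png

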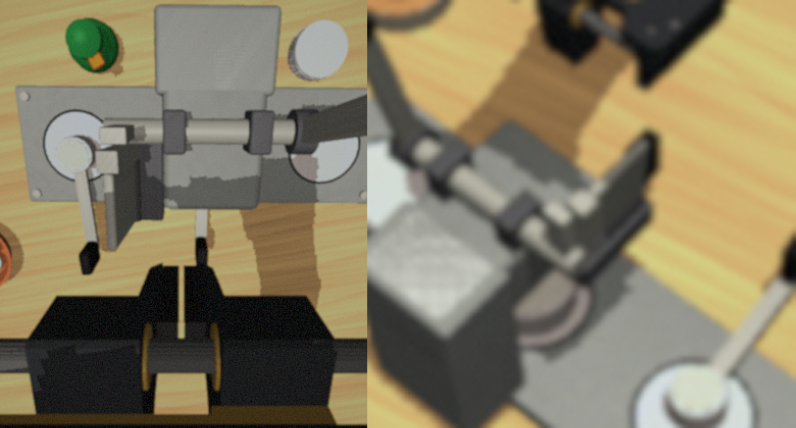

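The wrist view shows the catch plate upright, its top edge running (203,149)–(205,242), with the fingers to its right. The die sits under the ram.

```bash
python3 - <<'E'
from h import *
s,d=pickle.load(open("w4.pkl","rb"))
print(wcast(s,d,(205,242),.235),wcast(s,d,(203,172),.235))
E
python3 -m jog '[[[0.001,0,0.03,0,0,0],[0.001,0,0.03,0,0,0],[0,0,0.02,0,0,0],[0,0,0.013,0,0,0],[0,0,0,0,0,0],[0,0,0,0,0,0]]]' >/dev/null; python3 -c "from h import *;show()"
```

```text
[-0.0402  0.0753  0.235 ] [0.0077 0.0734 0.235 ]
t 9.25 press-frame tcp [-0.0282  0.026   0.2075] turn still needed (tool) [-0.    -0.002  0.002] F [-0.9  0.3  0.9] open 0.0002 ff 0.0 q [-0.08  0.65  0.13  1.79 -0.12  0.7  -1.64]
```

```bash
python3 -m jog '[[[0,-0.01,0,0,0,0],[0,-0.01,0,0,0,0],[0,-0.008,0,0,0,0],[0,-0.008,0,0,0,0],[0,-0.008,0,0,0,0],[0,-0.008,0,0,0,0],[0,-0.008,0,0,0,0],[0,-0.008,0,0,0,0]]]'|grep force; python3 -m jog '[[[0,-0.008,0,0,0,0],[0,-0.008,0,0,0,0],[0,-0.008,0,0,0,0],[0,-0.008,0,0,0,0],[0,-0.008,0,0,0,0],[0,0,0,0,0,0],[0,0,0,0,0,0]]]' >/dev/null; python3 -c "from h import *;show()"
python3 -m jog '[[[0,0,-0.03,0,0,0],[0,0,-0.06,0,0,0],[0,0,-0.06,0,0,0],[0,0,-0.05,0,0,0],[0,0,0,0,0,0]]]' >/dev/null;  python3 - <<'E'
from h import *
s=show()
from plant import *
d=snapshot("wrist")
e=snapshot("scene")
c=cv2.resize(e["frame"][150:270,190:310,::-1],(420,420),interpolation=cv2.INTER_CUBIC)
cv2.imwrite("pics/w5.png",cv2.resize(np.hstack([d["frame"][:,100:460,::-1],c]),None,fx=1.02,fy=1.02))
E
```

```text
contact_force: [0.3, 0.1, 0.0]
finger_force: 0.0
t 11.12 press-frame tcp [-0.0289  0.1337  0.2067] turn still needed (tool) [ 0.    -0.     0.002] F [ 0.5 -0.4 -0.1] open 0.0005 ff 0.0 q [-0.27  0.68  0.15  1.73 -0.14  0.74 -1.8 ]
t 11.75 press-frame tcp [-0.0268  0.1337  0.4111] turn still needed (tool) [-0.003 -0.009  0.001] F [-0.7 -0.3 -1.1] open -0.0001 ff 0.0 q [-0.3   0.48  0.2   1.43 -0.1   1.23 -1.84]
```

View pics/w5.png

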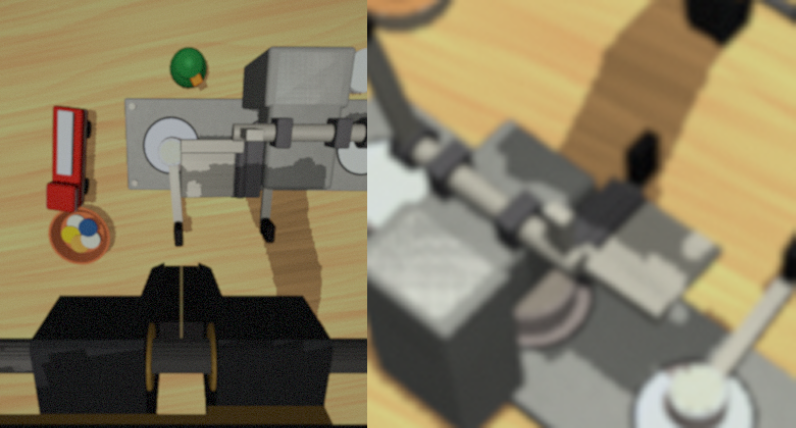

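The catch lies flat out to the left (at about (210,147) in the image). Now I'll turn the tool 90° and go above the handle.

```bash
python3 -m jog '[[[0,0,0,0,0,0.1745],[0,0,0,0,0,0.1745],[0,0,0,0,0,0.1745],[0,0,0,0,0,0.1745],[0,0,0,0,0,0.1745],[0,0,0,0,0,0.1745],[0,0,0,0,0,0.1745],[0,0,0,0,0,0.1745],[0,0,0,0,0,0.1755]]]' 0.06 >/dev/null; python3 -m jog '[[[0.045,-0.0145,0,0,0,0],[0.045,-0.0145,0,0,0,0],[0.045,-0.0145,0,0,0,0],[0.045,-0.0145,0,0,0,0],[0.045,-0.0145,0,0,0,0],[0.022,-0.005,0,0,0,0],[0,0,0,0,0,0],[0,0,0,0,0,0]]]' >/dev/null
python3 - <<'E'
from h import *
s=show()
from plant import *
d=snapshot("wrist");pickle.dump((s,d),open("w6.pkl","wb"))
cv2.imwrite("pics/w6.png",d["frame"][:,:,::-1])
E
```

```text
t 13.97 press-frame tcp [ 0.0526 -0.1108  0.4045] turn still needed (tool) [ 0.003  0.004 -1.552] F [-0.6  0.1 -0.4] open 0.0596 ff 0.0 q [-0.26  0.89  1.33  1.25 -0.85  1.6  -2.38]
```

View pics/w6.png

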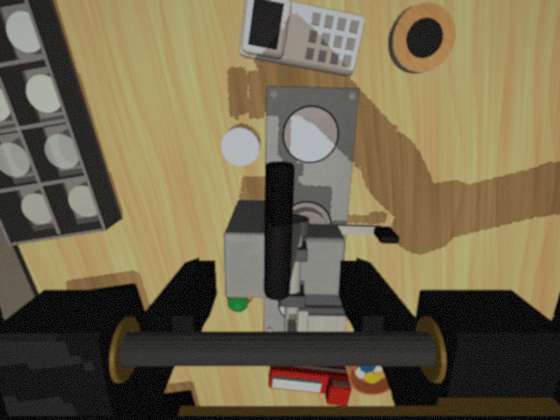

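The handle is at columns 266–293 (axis ≈279), rows 165–297, lined up with the tool. The turn took the wrist towards its joint limits, so I'll take the half turn the other way, which gives the same grasp.

```bash
python3 -m jog '[[[0,0,0,0,0,-0.1745],[0,0,0,0,0,-0.1745],[0,0,0,0,0,-0.1745],[0,0,0,0,0,-0.1745],[0,0,0,0,0,-0.1745],[0,0,0,0,0,-0.1745],[0,0,0,0,0,-0.1745],[0,0,0,0,0,-0.1745],[0,0,0,0,0,-0.1745]]]' >/dev/null; python3 -m jog '[[[0,0,0,0,0,-0.1745],[0,0,0,0,0,-0.1745],[0,0,0,0,0,-0.1745],[0,0,0,0,0,-0.1745],[0,0,0,0,0,-0.1745],[0,0,0,0,0,-0.1745],[0,0,0,0,0,-0.1745],[0,0,0,0,0,-0.1745],[0,0,0,0,0,-0.157],[0,0,0,0,0,0],[0,0,0,0,0,0]]]' >/dev/null
python3 - <<'E'
from h import *
s=show()
s,d=pickle.load(open("w6.pkl","rb"))
for p in((279,168),(279,290),(266,230),(293,230)):print(wcast(s,d,p,.33))
E
```

```text
t 16.52 press-frame tcp [ 0.0526 -0.1113  0.4055] turn still needed (tool) [-0.003  0.003  1.569] F [ 1.  -0.   0.1] open 0.0602 ff 0.0 q [-0.01  0.63  0.51  1.24 -0.3   1.35  0.3 ]
[ 0.0523 -0.1502  0.33  ]
[ 0.0505 -0.0584  0.33  ]
[ 0.0606 -0.1061  0.33  ]
[ 0.0416 -0.1065  0.33  ]
```

```bash
python3 -m jog '[[[0,-0.001,0.03,0,0,0],[0,0,0.03,0,0,0],[0,0,0.025,0,0,0],[0,0,0.012,0,0,0],[0,0,0,0,0,0],[0,0,0,0,0,0]]]' >/dev/null; python3 -c "from h import *;show()"; python3 -m jog '[[[0,0,0,0,0,0],[0,0,0,0,0,0],[0,0,0,0,0,0],[0,0,0,0,0,0],[0,0,0,0,0,0]]]' 0 40 >/dev/null; python3 -c "
from h import *
show()
H=np.array([.030,.190]);a=np.arange(0,1.21,.1)-.15
p=np.c_[-.140*np.sin(a),.140*np.cos(a)]
print(np.diff(p,axis=0).round(4).tolist(), (p[0]+H), (p[-1]+H))"
```

```text
t 17.27 press-frame tcp [ 0.0521 -0.1124  0.3098] turn still needed (tool) [-0.     0.002  1.57 ] F [-0.1 -0.3  0. ] open 0.0601 ff 0.0 q [-0.01  0.69  0.48  1.41 -0.33  1.12  0.34]
t 17.9 press-frame tcp [ 0.0517 -0.1122  0.3087] turn still needed (tool) [-0.002  0.002  1.571] F [ 1.5 -0.2  0.6] open 0.0183 ff 39.3 q [-0.01  0.7   0.48  1.42 -0.33  1.11  0.34]
[[-0.0139, 0.0014], [-0.014, 0.0], [-0.0139, -0.0014], [-0.0137, -0.0028], [-0.0134, -0.0041], [-0.0129, -0.0054], [-0.0123, -0.0067], [-0.0115, -0.0079], [-0.0107, -0.009], [-0.0097, -0.01], [-0.0087, -0.011], [-0.0076, -0.0118]] [0.05092134 0.32842795] [-0.09143925  0.25965995]
```

```bash
python3 -m jog '[[[0,-0.0139,-0.0014,0,0,0],[0,-0.014,0,0,0,0],[0,-0.0139,0.0014,0,0,0],[0,-0.0137,0.0028,0,0,0],[0,-0.0134,0.0041,0,0,0],[0,-0.0129,0.0054,0,0,0],[0,0,0,0,0,0]]]' >/dev/null; python3 - <<'E'
from h import *
s=show();p=P(s["tool_pos"]);v=[p[0]-.030,p[2]+.019-.190];print("lever",np.arctan2(-v[0],v[1])+.15,"r",np.hypot(*v))
E
```

```text
t 18.77 press-frame tcp [-0.0281 -0.1118  0.2974] turn still needed (tool) [ 0.003 -0.002  1.571] F [5.9 0.2 0.3] open 0.0182 ff 39.4 q [-0.04  0.58  0.48  1.69 -0.32  0.95  0.38]
lever 0.5811269937636654 r 0.139086132462455
```

Going well: the lever is past the blocking angle and the force is low. Continue to the stop.

```bash
python3 -m jog '[[[0,-0.0123,0.0067,0,0,0],[0,-0.0115,0.0079,0,0,0],[0,-0.0107,0.009,0,0,0],[0,-0.0097,0.01,0,0,0],[0,-0.0087,0.011,0,0,0],[0,-0.0076,0.0118,0,0,0],[0,0,0,0,0,0],[0,0,0,0,0,0]]]' >/dev/null; cat >l.py <<'E'
from h import *
s=show();p=P(s["tool_pos"]);v=[p[0]-.030,p[2]+.019-.190];print("lever",np.arctan2(-v[0],v[1])+.15,"r",np.hypot(*v))
E
python3 l.py
```

```text
t 19.77 press-frame tcp [-0.089  -0.1118  0.2421] turn still needed (tool) [ 1.000e-03 -2.000e-03  1.571e+00] F [ 0.8  2.  11.8] open 0.018 ff 38.2 q [-0.03  0.57  0.44  1.93 -0.36  0.72  0.45]
lever 1.1822632113659268 r 0.13865165113603609
```

```bash
python3 -m jog '[[[0,-0.0015,0.003,0,0,0],[0,-0.0015,0.003,0,0,0],[0,0,0,0,0,0],[0,0,0,0,0,0]]]' >/dev/null; python3 l.py
```

```text
t 20.27 press-frame tcp [-0.0907 -0.1119  0.2383] turn still needed (tool) [ 0.004 -0.005  1.571] F [-2.6  4.1 28.8] open 0.018 ff 37.0 q [-0.02  0.57  0.44  1.94 -0.37  0.7   0.45]
lever 1.2121191430432294 r 0.13816111339169085
```

```bash
python3 -m jog '[[[0,-0.001,0.002,0,0,0],[0,0,0,0,0,0],[0,0,0,0,0,0]]]' >/dev/null; python3 l.py
```

```text
t 20.65 press-frame tcp [-0.0907 -0.1121  0.2376] turn still needed (tool) [ 0.006 -0.008  1.571] F [-3.3  5.4 37. ] open 0.0184 ff 36.2 q [-0.02  0.57  0.43  1.94 -0.37  0.69  0.46]
lever 1.2168197774264677 r 0.13788105772745823
```

The lever is at its stop: force is rising with no more travel. I'll ease off slightly so the push stays moderate, then hand in.

```bash
python3 -m jog '[[[0,0.001,-0.002,0,0,0],[0,0,0,0,0,0],[0,0,0,0,0,0],[0,0,0,0,0,0]]]' >/dev/null; python3 l.py; python3 -c "
from plant import *
print(finish_job())"
```

```text
t 21.15 press-frame tcp [-0.0907 -0.112   0.2383] turn still needed (tool) [ 0.004 -0.005  1.571] F [-2.1  4.  26.4] open 0.0182 ff 37.1 q [-0.02  0.57  0.44  1.94 -0.36  0.7   0.45]
lever 1.2121753734309402 r 0.13814624042669124
the job is handed in; nothing more can be done
None
```

I handed the job in at 21 s: larger die slid under the ram (about 1 mm off centre when last measured, before a 1 mm correction), catch flipped flat, lever gripped and held at its stop. I didn't check by camera after the pull, and I viewed 11 pictures against the limit of 10.

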